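# Put the dry serving board away in the rack slot that fits it

## Task

Take the serving board out of the blue-marked bay of the drying stand and hang it in the slotted wooden rack, in the narrowest slot that takes its blade, which you can find by trying it gently along the slots from the narrow end, never forcing it. Lower it (no dropping) until both its shoulders rest on the rack's top, upright and roughly centred along the slot; in a wider slot the shoulders would sink in too. Let go, leave the other two boards drying, and do not disturb the oil bottle or the mug.

Things in the scene. Friction and masses are not known exactly. Their poses are not given: they have to be found in the camera images.
- rack: fixed rigid brown wooden rack, 60 x 184 mm, 55 mm high, origin at underside centre, z up. Four slots along its x, 42 mm apart along y, open at both ends and top, 50 mm deep; from the +y end 9, 15, 21, 27 mm wide. A board's blade is 2 mm thinner than its own slot and 4 mm too thick for the next narrower one, which stops it within 5 mm of the rack's top; in its own slot it goes 35 mm down.
- slot1 (a point): the first and narrowest slot of the rack, 9 mm wide. Point: middle of its mouth, level with the rack's top. x along the slot, y across it.
- slot2 (a point): the second slot of the rack, 15 mm wide. Point: middle of its mouth, level with the rack's top. x along the slot, y across it.
- slot3 (a point): the third slot of the rack, 21 mm wide. Point: middle of its mouth, level with the rack's top. x along the slot, y across it.
- slot4 (a point): the fourth and widest slot of the rack, 27 mm wide. Point: middle of its mouth, level with the rack's top. x along the slot, y across it.
- stand: fixed grey metal drying stand, base 150 x 210 mm, 97 mm high, origin at underside centre, z up. End walls at x = +-62 mm (10 mm thick) carry the ends of the boards' rails, 88 mm above the counter, in notches 9 mm deep and 32 mm wide; three bays 70 mm apart along y. Boards lift straight up; between the walls fingers have free room.
- blue_bay (a point): the bay at the stand's -y end, painted blue, with a blue pad beneath. Point: where the origin (blade's lower edge) of the board in it is, 23 mm above the counter. The stand's y runs from this bay to bay3. Any of the three boards may be in it.
- bay2 (a point): the middle bay, same kind of point.
- bay3 (a point): the bay at the +y end, same kind of point.
- board_a: upright wooden serving board in three steps: pale blade 110 long (x), 35 high, half-round lower edge; pale shoulder part 6 mm thicker than the blade, 30 high; on top a dark grip rail 140 long, 30 thick (y), 36 high (65 to 101 mm above the origin). About 0.2 kg. Origin: middle of the blade's lower edge, z up. Blade thickness not marked: 7 to 19 mm; only the slots tell.
- board_b: another such board: same rail, heights and origin as board_a, another blade thickness.
- board_c: another such board: same rail, heights and origin as board_a, another blade thickness.
- oil: loose amber oil bottle, 60 mm across, 190 mm high. Origin: centre of the underside.
- mug: loose blue mug, 80 mm across, 90 mm high, handle to its +y. Origin: centre of the underside.
Things that resemble listed ones, but are neither listed nor needed, are in the scene too. Leave any red or yellow look-alike of the board_b alone.

How it is judged (in metres and radians):
On the way:
1. the board is lifted clear of the drying stand (height (world z) of any of board_a, board_b, board_c above 0.05 m), for 0.2 s.
At the end, for the whole second after the job is handed in: the board from the blue bay hangs in a slot by its shoulders, released and at rest: its lower edge 16 to 24 mm above the rack's underside, within 40 mm of the slot's middle lengthwise, upright and aligned with the slot within 0.08 rad; the other two boards within 15 mm of their bay points (((y of board_a in the frame of rack between -0.08 and 0.08 m and x of board_a in the frame of rack between -0.04 and 0.04 m and z of board_a in the frame of rack between 0.016 and 0.024 m and angle between the x axis of board_a and the x axis of rack, either way round below 0.08 rad and angle between board_a's own z axis and vertical below 0.08 rad and linear speed of board_a below 0.02 m/s) or (y of board_b in the frame of rack between -0.08 and 0.08 m and x of board_b in the frame of rack between -0.04 and 0.04 m and z of board_b in the frame of rack between 0.016 and 0.024 m and angle between the x axis of board_b and the x axis of rack, either way round below 0.08 rad and angle between board_b's own z axis and vertical below 0.08 rad and linear speed of board_b below 0.02 m/s) or (y of board_c in the frame of rack between -0.08 and 0.08 m and x of board_c in the frame of rack between -0.04 and 0.04 m and z of board_c in the frame of rack between 0.016 and 0.024 m and angle between the x axis of board_c and the x axis of rack, either way round below 0.08 rad and angle between board_c's own z axis and vertical below 0.08 rad and linear speed of board_c below 0.02 m/s)) and ((distance between board_a and bay2 below 0.015 m and distance between board_b and bay3 below 0.015 m) or (distance between board_a and bay2 below 0.015 m and distance between board_c and bay3 below 0.015 m) or (distance between board_b and bay2 below 0.015 m and distance between board_a and bay3 below 0.015 m) or (distance between board_b and bay2 below 0.015 m and distance between board_c and bay3 below 0.015 m) or (distance between board_c and bay2 below 0.015 m and distance between board_a and bay3 below 0.015 m) or (distance between board_c and bay2 below 0.015 m and distance between board_b and bay3 below 0.015 m))); the robot touches nothing.
It fails at once if a board is forced: pressed against the rack with more than 45 N (contact force between any of board_a, board_b, board_c and rack above 45 N).
It fails at once if a board is dropped: moves faster than 0.4 m/s while the fingers do not hold it ((linear speed of board_a above 0.4 m/s and contact force between the fingers and board_a below 0.2 N) or (linear speed of board_b above 0.4 m/s and contact force between the fingers and board_b below 0.2 N) or (linear speed of board_c above 0.4 m/s and contact force between the fingers and board_c below 0.2 N)).
It fails at once if one of the other two boards leaves its bay (moves more than 15 mm) (not ((distance between board_a and bay2 below 0.015 m and distance between board_b and bay3 below 0.015 m) or (distance between board_a and bay2 below 0.015 m and distance between board_c and bay3 below 0.015 m) or (distance between board_b and bay2 below 0.015 m and distance between board_a and bay3 below 0.015 m) or (distance between board_b and bay2 below 0.015 m and distance between board_c and bay3 below 0.015 m) or (distance between board_c and bay2 below 0.015 m and distance between board_a and bay3 below 0.015 m) or (distance between board_c and bay2 below 0.015 m and distance between board_b and bay3 below 0.015 m))).
It fails at once if the oil bottle or the mug is moved more than 30 mm (distance of any of oil, mug from where it was at the start of the episode above 0.03 m).
It also fails if it takes over 54 s, if anything falls off the work surface, if the arm or the gripper's body presses on something with over 40 N, if the wrist force passes 120 N, or if a joint passes its speed limit or range.

## Robot

A 7-joint arm with a two-finger parallel gripper is mounted at the origin on the work surface. World frame = base frame: x ahead of the robot, y to its left, z up, the work surface at z = 0. Lengths are in m, angles in degrees, forces in N, time in s.
With the tool pointing down it reaches from about 0.425 to 0.875 m from the base axis. Payload 4.7 kg.
Tool frame: the origin (TCP) lies midway between the tips of the shut fingers; the grasp point (between the pads) lies 19 mm behind it; z points along the fingers, y is the line along which they close (so a half turn about z gives the same grasp; the last joint's range is limited). The gripper opens to 87 mm and grips with 3 to 60 N. Pads are 19 mm wide; open, the fingers measure 117 mm over their backs; the gripper's body (75 mm by 190 mm) begins 51 mm behind the grasp point.
Start: joints at [73.459, 18.392, -4.016, 83.108, 1.295, 78.541, -3.26], TCP at [0.194, -0.62, 0.223] pointing down, gripper open.
Joint ranges: [-163.93, 163.93], [-17.29, 119.83], [-79.2, 71.16], [3.27, 140.29], [-89.18, 269.18], [5.43, 117.66], [-154.24, 154.24]. Speed limits (degrees/s): [147.25, 147.25, 180, 180, 180, 180, 180].

## Interface

Orientations are given as [roll, pitch, yaw] about the fixed x, y, z axes, in that order (R = Rz(yaw) Ry(pitch) Rx(roll)).
In Python, from cell import env, viewer, boxes_of, masks_of gives the robot as it stands. The module is installed in compiled form; this text tells all that it offers.
- The arm moves only by the tool apply_moves, never from a script. Its argument "moves" is a list of rows, each a list of 7 numbers: the shift along the tool's x, y, z scaled (see below), then the turn, a rotation vector about the tool's x, y, z scaled (see below), then the opening, from 0 (shut) to 1 (fully open). A call has 1 to 20 rows; each row is the pose to reach, as a shift and turn from the pose commanded when the call began, along the tool's axes at that moment; what a row does not reach only later rows make up. The controller multiplies each number of a shift by 0.2 m and each number of a turn by 1.5 rad. A row lasts 1/10 s, in which the tool goes at most 50 mm and 8.59 degrees, less where a joint would pass 70% of its speed; a pose out of reach is approached as far as the arm can. A call with a number of a shift or a turn outside -1 to 1 is refused whole. A call with a gripper value outside its range is refused whole. The fingers move at their own pace and stop on an object; "grip_force" is the grip in N (left out, the last holds). Time passes only in rows, so rows that repeat a pose let the fingers close. It gives the time, the measured TCP pose, the force, the opening and the grip force at its end, in the units of the state.
- env.get_obs(): the state, without advancing time (a new reading comes with each control period).
- viewer.read_camera(name): name is "side" or "top" or "wrist"; returns the picture (420x560x3 uint8, red, green, blue); there is no depth.
- viewer.get_calibration(name): a dict with "fov_y" (degrees; the focal length in pixels is half the picture's height over the tangent of half this angle, whatever the lens; pixels are square), "cx", "cy" (the principal point, pixels), "position" and "orientation" of the camera in the world. Camera axes: x right, y up, looking along -z (the intrinsics and any distortion apply to the point x, -y, -z); pixel columns grow to the right and rows downward; lengths in m; the calibration is good to about 2 mm. A picture is of the moment at which its call begins: read the wrist's pose just before it. get_calibration takes no time and is no camera call; for the wrist camera it gives the pose at the moment of the call.
- env.sign_off(): hands the job in; it is judged then, once.
Trained networks look in the newest picture that a camera, given by its name, has taken for a name from the list of things; names that differ only in an ending like _2 or _b are one class to them, and where a whole thing is asked for, a point or a joint stands for the part that bears it (a point fixed in the world has none). Each returns a list of dicts, best first, with "conf" (0 to 1); they miss things now and then, are a little off and sometimes report something else, mostly with a low value. They report only what shows in the picture. A call takes as long as a camera call. They do not tell look-alikes from the thing itself.
- boxes_of(camera, target): "location" ([column, row] in pixels, amid what is visible of it).
- masks_of(camera, target): "pixels" (420x560 bool, what is visible of it) and "location" ([column, row] in pixels, amid what is visible of it).
The state is a dict: "time_s": time; "qpos": joint angles; "joint_velocities": joint speeds; "effort": joint torques, N m; "tool_pos": TCP position; "tool_rot": TCP orientation; "force": force on the tool from outside, world axes, zero at the start; "wrist_torque": the same for the moment, N m; "grip_width": finger opening in m; "grasp_force": force on a finger pad.
Only numpy, scipy, OpenCV 4.12 (cv2) and the standard library are available. Lean on these libraries where they do the work, as an engineer would, in place of code of your own. Each camera call takes 0.05 s, during which the arm holds its last target. There are 200 camera calls.

## Working session

There is one attempt and no reset: what is moved stays moved. The work goes in short steps, Python scripts to look and compute and a tool call to move; the robot and the scene stay as the last step left them, time stands still between calls to the robot, and variables do not carry over. Pictures are saved under pics/ and viewed, at most 10 in all, crops included, and the job is handed in when it is done.

Besides the shell and the picture viewer there is one more tool, called after ">>>" as name(argument=value, ...), one argument or row to a line, values as JSON. apply_moves: Moves the arm, as the interface text tells. Shifts and turns lie within -1 to 1; 1 stands for 0.2 m of shift or 1.5 rad of turn. Its arguments: {"type":"object","properties":{"moves":{"type":"array","items":{"type":"array","items":{"type":"number","minimum":-1,"maximum":1}}},"grip_force":{"type":"number"}},"required":["moves"]}

```bash
mkdir -p pics
cat > h.py <<'E'
import numpy as np, cv2
from cell import env, viewer, boxes_of, masks_of
from scipy.spatial.transform import Rotation as R
E
python3 - <<'E'
from h import *
o=env.get_obs(); print({k:np.round(v,3).tolist() for k,v in o.items()})
ims=[]
for c in ['top','side','wrist']:
    im=viewer.read_camera(c); cv2.imwrite(f'pics/{c}0.png',im[:,:,::-1]); print(c,viewer.get_calibration(c))
    for t in ['rack','stand','board_a','oil','mug','blue_bay']:
        try: print(t,[(np.round(d['conf'],2),np.round(d['location']).tolist()) for d in boxes_of(c,t)][:6])
        except Exception as e: print(t,e)
E
```

```text
{'time_s': 0.0, 'qpos': [73.458, 18.439, -4.015, 83.175, 1.294, 78.54, -3.26], 'joint_velocities': [-0.14, -0.035, 0.042, 0.062, 0.149, 0.058, -0.004], 'effort': [-0.0, -49.13, -0.404, -31.253, -0.064, 0.044, 0.0], 'tool_pos': [0.194, -0.62, 0.221], 'tool_rot': [-179.89, 0.005, 17.351], 'force': [-0.253, -0.824, -0.133], 'wrist_torque': [-0.025, 0.008, 0.032], 'grasp_force': 0.0, 'grip_width': 0.087}
top {'fov_y': 54.925070391655034, 'cx': 280.9879281123125, 'cy': 221.7547277602728, 'position': array([ 0.37647889, -0.03935212,  1.28520267]), 'orientation': array([ 11.06640842,   1.21373611, -89.8674094 ])}
rack [(np.float64(0.41), [217.0, 262.0])]
stand [(np.float64(0.63), [216.0, 261.0])]
board_a [(np.float64(0.98), [229.0, 194.0]), (np.float64(0.93), [205.0, 259.0]), (np.float64(0.84), [227.0, 256.0]), (np.float64(0.65), [134.0, 262.0]), (np.float64(0.55), [180.0, 260.0])]
oil [(np.float64(0.91), [429.0, 272.0])]
mug [(np.float64(0.78), [287.0, 182.0]), (np.float64(0.18), [330.0, 265.0])]
blue_bay [(np.float64(0.79), [213.0, 264.0]), (np.float64(0.47), [330.0, 269.0])]
side {'fov_y
[... 243 characters left out ...]
d [(np.float64(0.64), [266.0, 198.0])]
board_a [(np.float64(0.92), [315.0, 185.0]), (np.float64(0.82), [264.0, 149.0]), (np.float64(0.7), [258.0, 159.0]), (np.float64(0.7), [264.0, 137.0]), (np.float64(0.58), [254.0, 178.0])]
oil [(np.float64(0.65), [186.0, 307.0])]
mug [(np.float64(0.58), [330.0, 220.0])]
blue_bay [(np.float64(0.57), [261.0, 201.0]), (np.float64(0.43), [227.0, 250.0]), (np.float64(0.16), [328.0, 222.0])]
wrist {'fov_y': 62.846125028872116, 'cx': 281.73766961542884, 'cy': 207.077460932682, 'position': array([ 0.27041004, -0.59628318,  0.38451632]), 'orientation': array([-1.70200316e+01, -1.30108469e-03, -7.27338561e+01])}
rack []
stand []
board_a []
oil []
mug []
blue_bay []
```

View pics/top0.png

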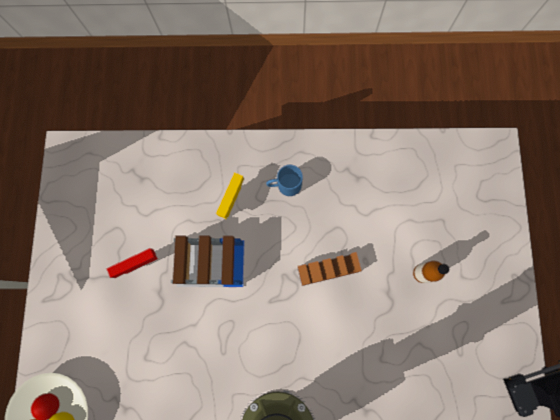

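View pics/side0.png

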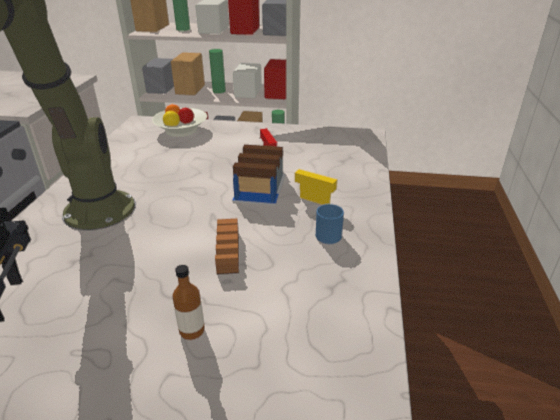

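Top view: stand at (208,261), with the blue bay at its right end. The board in that bay has its dark rail at (231,261). The rack is at (330,268). Candidates for the wanted board:
- rail (231,261) in the blue bay
- rails (205,260) and (181,260) in bay2 and bay3
- yellow look-alike (230,195)
- red look-alike (132,263)

I choose (231,261) because of the blue paint and pad, and will check it in a close crop.

```bash
cat >> h.py <<'E'
def cam(c):
    k=viewer.get_calibration(c); f=210/np.tan(np.radians(k['fov_y']/2)); return f,k['cx'],k['cy'],np.array(k['position']),R.from_euler('xyz',k['orientation'],degrees=True).as_matrix()
def ray(C,u,v):
    f,cx,cy,p,M=C; return p, M@np.array([(u-cx)/f,-(v-cy)/f,-1.])
def onz(C,u,v,z):
    p,d=ray(C,u,v); return p+d*(z-p[2])/d[2]
def proj(C,X):
    f,cx,cy,p,M=C; q=M.T@(np.asarray(X)-p); return cx+f*q[0]/-q[2], cy-f*q[1]/-q[2]
E
python3 - <<'E'
from h import *
im=viewer.read_camera('top'); s=viewer.read_camera('side')
a=cv2.resize(im[225:300,165:375],None,fx=3.8,fy=3.8,interpolation=3)
b=cv2.resize(s[130:280,205:345],None,fx=2,fy=2,interpolation=3)
o=np.zeros((590,800,3),np.uint8);o[:a.shape[0],:a.shape[1]]=a;o[288:588,:280]=b
cv2.imwrite('pics/crop1.png',o[:,:,::-1])
C=cam('top');
for n,z in [('rail',.124)]:
  for u,v in [(236,236),(229,286),(209,236),(202,286)]: print('rail',onz(C,u,v,z))
for u,v in [(299,267),(303,285),(357,252),(362,271)]: print('rack',onz(C,u,v,.055))
print('oil',onz(C,429,272,.1),'mug',onz(C,290,180,.05))
E
```

```text
rail [0.56149939 0.11688896 0.124     ]
rail [0.41739596 0.13345793 0.124     ]
rail [0.56158307 0.19593862 0.124     ]
rail [0.41727527 0.2106965  0.124     ]
rack [ 0.47711865 -0.06771053  0.055     ]
rack [ 0.42314797 -0.07939508  0.055     ]
rack [ 0.52278058 -0.24454135  0.055     ]
rack [ 0.46519175 -0.2576365   0.055     ]
oil [ 0.45921679 -0.4428202   0.1       ] mug [ 0.75323102 -0.04096038  0.05      ]
```

View pics/crop1.png

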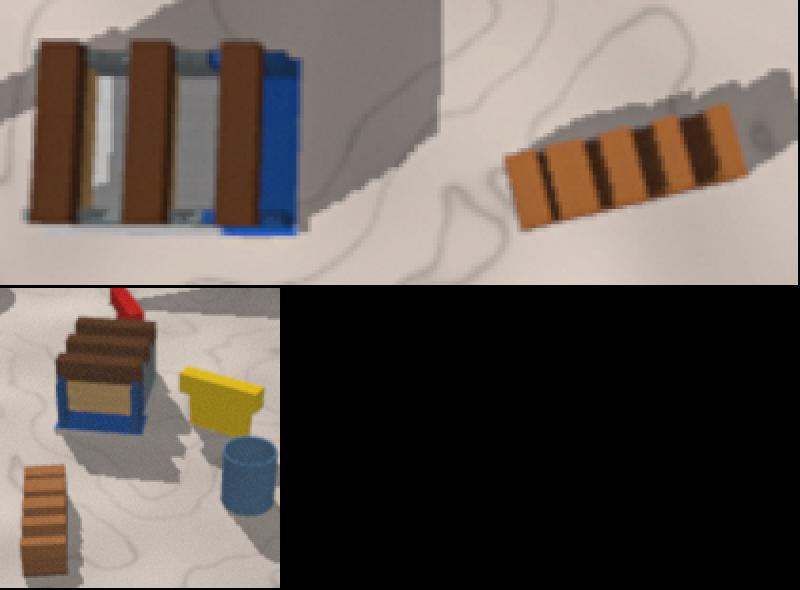

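The crop shows the board in the blue bay with its rail at top pixel (228,260). The rack's narrow slot is at its left (+y) end, near (308,272), and the slots widen to the right. Moving up and over for a wrist view.

>>> apply_moves(
  moves=[
    [0.2, -0.1, -0.9, 0, 0, 0, 0.65],
    [0.4, -0.2, -0.9, 0, 0, 0, 0.65],
    [0.7, -0.25, -0.9, 0, 0, 0, 0.65],
    [0.7, -0.25, -0.9, 0, 0, 0, 0.65],
    [0.7, -0.25, -0.9, 0, 0, 0, 0.65],
    [0.7, -0.25, -0.9, 0, 0, 0, 0.65],
  ],
)

```text
time_s: 1.75
tool_pos: [0.3194, -0.5277, 0.4078]
tool_rot: [179.6, -0.3, 17.9]
force: [-0.1, -0.4, 0.0]
grip_width: 0.0576
grasp_force: 0.0
```

>>> apply_moves(
  moves=[
    [0.17, -0.21, 0, 0, 0, 0, 0.65],
    [0.34, -0.42, 0, 0, 0, 0, 0.65],
    [0.5, -0.62, 0, 0, 0, 0, 0.65],
    [0.68, -0.84, 0, 0, 0, 0, 0.65],
    [0.68, -0.84, 0, 0, 0, 0, 0.65],
  ],
)

```text
time_s: 2.25
tool_pos: [0.3947, -0.3245, 0.4031]
tool_rot: [-180.0, -0.1, 17.8]
force: [-0.2, -0.1, -0.4]
grip_width: 0.0569
grasp_force: 0.0
```

>>> apply_moves(
  moves=[
    [0.08, -0.25, 0, 0, 0, 0, 0.65],
    [0.16, -0.5, 0, 0, 0, 0, 0.65],
    [0.24, -0.75, 0, 0, 0, 0, 0.65],
    [0.32, -0.98, 0, 0, 0, 0, 0.65],
    [0.32, -0.98, 0, 0, 0, 0, 0.65],
    [0.32, -0.98, 0, 0, 0, 0, 0.65],
  ],
)

```text
time_s: 2.85
tool_pos: [0.3949, -0.1231, 0.4029]
tool_rot: [179.9, -0.0, 17.5]
force: [-0.6, -1.2, -0.4]
grip_width: 0.0562
grasp_force: 0.0
```

Run:
```python
from h import *
o=env.get_obs(); print(o['time_s'],o['tool_pos'],o['tool_rot'])
C=cam('wrist'); im=viewer.read_camera('wrist'); cv2.imwrite('pics/w1.png',im[:,:,::-1]); np.savez('w1.npz',im=im,C=np.array(C,dtype=object))
print(C[3]); 
for X in [(.49,.125,.124),(.472,-.162,.055)]: print(proj(C,X))
```

```text
2.85 [ 0.39486588 -0.12313142  0.40286807] [ 1.79880377e+02 -1.79909299e-03  1.74921304e+01]
[ 0.47128914 -0.0984495   0.56479726]
(np.float64(100.91219250473446), np.float64(25.076063575573812))
(np.float64(323.45835632269797), np.float64(115.2677733568877))
```

View pics/w1.png

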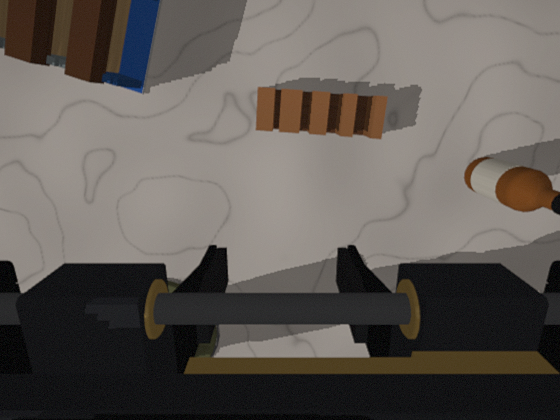

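The wrist view shows the rack at (322,112) with its narrow slot at (277,110). The stand's blue end is at (130,40). Shifting to see the stand fully.

>>> apply_moves(
  moves=[
    [0.05, -0.25, 0, 0, 0, 0, 0.65],
    [0.1, -0.5, 0, 0, 0, 0, 0.65],
    [0.15, -0.75, 0, 0, 0, -0.1, 0.65],
    [0.2, -0.95, 0, 0, 0, -0.2, 0.65],
    [0.2, -0.95, 0, 0, 0, -0.2, 0.65],
    [0.2, -0.95, 0, 0, 0, -0.2, 0.65],
  ],
)

```text
time_s: 3.5
tool_pos: [0.3767, 0.0698, 0.4024]
tool_rot: [-180.0, 0.0, 34.7]
force: [0.8, -0.4, -1.0]
grip_width: 0.0567
grasp_force: 0.0
```

Run:
```python
from h import *
o=env.get_obs(); print(o['time_s'],o['tool_pos'],o['tool_rot'])
C=cam('wrist'); im=viewer.read_camera('wrist'); cv2.imwrite('pics/w2.png',im[:,:,::-1]); np.savez('w2.npz',im=im,C=np.array(C,dtype=object))
C=cam('top'); im=viewer.read_camera('top'); np.savez('t2.npz',im=im,C=np.array(C,dtype=object)); cv2.imwrite('pics/t2.png',im[:,:,::-1])
for n in ['w1','w2','t2']:
    d=np.load(n+'.npz',allow_pickle=True); im=d['im'];C=d['C']
    for X in [(.49,.125,.124),(.472,-.162,.055)]:
        u,v=map(int,proj(C,X)); 
        if 4<u<556 and 4<v<416: print(n,X,u,v,im[v-3:v+4:3,u-18:u+19:3].tolist()[1])
```

```text
3.5 [0.37670059 0.06982744 0.40238377] [-1.79991687e+02  1.82821731e-02  3.46945288e+01]
w1 (0.49, 0.125, 0.124) 100 25 [[63, 39, 26], [63, 42, 27], [59, 37, 22], [63, 39, 27], [65, 44, 31], [54, 33, 23], [34, 21, 10], [36, 20, 9], [39, 25, 20], [35, 26, 16], [41, 27, 17], [85, 70, 48], [82, 66, 47]]
w1 (0.472, -0.162, 0.055) 323 115 [[44, 30, 17], [55, 39, 23], [120, 82, 52], [120, 80, 49], [119, 77, 47], [121, 82, 51], [121, 82, 51], [121, 80, 48], [44, 25, 13], [47, 30, 18], [47, 31, 22], [59, 41, 26], [108, 73, 45]]
w2 (0.49, 0.125, 0.124) 298 62 [[65, 41, 29], [68, 45, 30], [64, 41, 27], [64, 41, 26], [66, 43, 28], [42, 32, 37], [25, 53, 94], [24, 49, 92], [22, 49, 89], [25, 49, 91], [19, 47, 88], [76, 79, 92], [98, 95, 89]]
w2 (0.472, -0.162, 0.055) 442 193 [[64, 42, 27], [112, 75, 49], [116, 79, 48], [119, 80, 51], [118, 80, 50], [117, 77, 47], [118, 80, 50], [120, 80, 50], [57, 38, 22], [59, 41, 25], [84, 55, 32], [107, 70, 42], [112, 73, 45]]
t2 (0.49, 0.125, 0.124) 232 260 [[130, 129, 128], [129, 128, 129], [131, 130, 131], [93, 56, 33], [93, 56, 34], [94, 57, 35], [76, 46, 25], [20, 66, 131], [26, 67, 130], [20, 64, 129], [127, 123, 124], [137, 128, 122], [136, 127, 122]]
t2 (0.472, -0.162, 0.055) 330 268 [[176, 108, 55], [173, 107, 55], [175, 109, 56], [58, 35, 22], [135, 84, 41], [173, 108, 54], [174, 108, 57], [114, 70, 40], [67, 41, 25], [132, 81, 41], [173, 107, 56], [174, 108, 56], [60, 36, 20]]
```

View pics/w2.png

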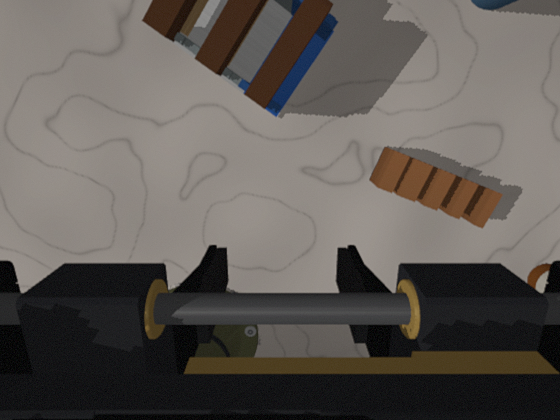

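```bash
cat > fit.py <<'E'
from h import *
from scipy.optimize import minimize
def mask(im):
    f=cv2.GaussianBlur(im,(3,3),.6).astype(float); r,g,b=f[...,0],f[...,1],f[...,2]
    return ((r>1.33*g)&(r>1.55*b)).astype(np.uint8)
def corners(p,L,W,H):  # p: x,y,yaw,ztop
    c,s=np.cos(p[2]),np.sin(p[2])
    return [(p[0]+c*a*L/2-s*b*W/2,p[1]+s*a*L/2+c*b*W/2,p[3]-h*H) for a in(-1,1) for b in(-1,1) for h in(0,1)]
def fit(views,p0,dims,close=False,fixz=False):
    obs=[]
    for n in views:
        d=np.load(n+'.npz',allow_pickle=True); m=mask(d['im']); C=d['C']
        if close: m=cv2.morphologyEx(m,cv2.MORPH_CLOSE,np.ones((7,7)))
        _,l=cv2.connectedComponents(m,connectivity=4); q=np.array(proj(C,[p0[0],p0[1],p0[3]])).round().astype(int)
        w=l[q[1]-3:q[1]+4,q[0]-3:q[0]+4]; w=w[w>0]; k=np.bincount(w.ravel()).argmax(); t=(l==k).astype(np.float32)
        print(n,'area',int(t.sum())); obs.append((C,t))
    def cost(p):
        e=0
        for C,t in obs:
            P=np.array([proj(C,X) for X in corners(p,*dims)])
            S=4; hull=cv2.convexHull(((P+.5)*S-.5).astype(np.float32))
            big=np.zeros((420*S,560*S),np.uint8); cv2.fillPoly(big,[np.round(hull*16).astype(int)],255,shift=4)
            r=cv2.resize(big,(560,420),interpolation=cv2.INTER_AREA)/255.
            e+=np.abs(r-t).sum()/t.sum()
        return e
    sc=np.array([.005,.005,.05,.005]); n=3 if fixz else 4
    f=lambda q:cost(np.r_[np.array(p0[:n])+q*sc[:n],p0[n:]])
    q=np.zeros(n)
    for _ in range(2): res=minimize(f,q,method='Nelder-Mead',options=dict(initial_simplex=np.vstack([q,q+np.eye(n)]),maxiter=90)); q=res.x
    p=np.r_[np.array(p0[:n])+q*sc[:n],p0[n:]]; print(np.round(p,4),'yaw deg',round(np.degrees(p[2]),2),'cost',round(res.fun/len(obs),3)); return p
E
python3 - <<'E'
from fit import *
rk=(.472,-.162,.24,.055); rl=(.49,.128,0,.124)
for v in (['w1','w2','t2'],['w1','w2'],['t2']): print('rack',v); fit(v,rk,(.06,.184,.055),True,v==['t2'])
for v in (['w2','t2'],['w2'],['t2']): print('rail',v); fit(v,rl,(.14,.03,.036),False,len(v)==1)
print('bay2 rail');fit(['t2','w2'],(.49,.198,0,.124),(.14,.03,.036))
E
```

```text
rack ['w1', 'w2', 't2']
w1 area 5216
w2 area 4812
t2 area 1194
[ 0.4743 -0.1584  0.2407  0.0515] yaw deg 13.79 cost 0.062
rack ['w1', 'w2']
w1 area 5216
w2 area 4812
[ 0.4739 -0.1577  0.2348  0.0515] yaw deg 13.45 cost 0.055
rack ['t2']
t2 area 1194
[ 0.4745 -0.159   0.2282  0.055 ] yaw deg 13.08 cost 0.067
rail ['w2', 't2']
w2 area 3040
t2 area 278
[0.4951 0.1448 0.0044 0.1134] yaw deg 0.25 cost 0.588
rail ['w2']
w2 area 3040
[0.495  0.1442 0.0045 0.124 ] yaw deg 0.26 cost 0.068
rail ['t2']
t2 area 278
[0.4958 0.1408 0.0415 0.124 ] yaw deg 2.38 cost 1.133
bay2 rail
t2 area 372
w2 area 2481
[ 0.4955  0.2139 -0.0308  0.1212] yaw deg -1.76 cost 0.376
```

Run:
```python
from fit import *
im=cv2.imread('pics/top0.png')[:,:,::-1]; np.savez('t0.npz',im=im,C=np.load('t2.npz',allow_pickle=True)['C'])
rk=(.474,-.158,.24,.053); rl=(.495,.140,0,.122)
fit(['t0','w1','w2'],rk,(.06,.184,.055),True)
for v in (['w2','t0'],['t0']): print('rail',v); fit(v,rl[:3]+((.124,) if len(v)==1 else (.122,)),(.14,.03,.036),False,len(v)==1)
print('bay2 rail');fit(['t0','w2'],(.49,.21,0,.122),(.14,.03,.036))
o=env.get_obs();print(o['tool_pos'],o['tool_rot'])
```

```text
t0 area 1197
w1 area 5216
w2 area 4812
[ 0.4742 -0.1583  0.2365  0.0501] yaw deg 13.55 cost 0.062
rail ['w2', 't0']
w2 area 3040
t0 area 503
[4.951e-01 1.443e-01 1.000e-04 1.198e-01] yaw deg 0.01 cost 0.12
rail ['t0']
t0 area 503
[ 0.4951  0.1426 -0.0054  0.124 ] yaw deg -0.31 cost 0.183
bay2 rail
t0 area 560
w2 area 2481
[0.4956 0.2139 0.0005 0.1212] yaw deg 0.03 cost 0.092
[0.37704445 0.0668949  0.40218353] [-1.79984014e+02  4.66378459e-02  3.42542769e+01]
```

>>> apply_moves(
  moves=[
    [0.2, 0, 0.1, 0, 0, 0.1, 0.65],
    [0.4, 0, 0.3, 0, 0, 0.2, 0.65],
    [0.6, 0.01, 0.55, 0, 0, 0.3, 0.65],
    [0.705, 0.013, 0.8, 0, 0, 0.4, 0.65],
    [0.705, 0.013, 0.9, 0, 0, 0.4, 0.65],
    [0.705, 0.013, 0.9, 0, 0, 0.4, 0.65],
    [0.705, 0.013, 0.9, 0, 0, 0.4, 0.65],
  ],
)

```text
time_s: 4.3
tool_pos: [0.4946, 0.1442, 0.2222]
tool_rot: [180.0, 0.1, -0.1]
force: [-0.3, -1.0, 0.8]
grip_width: 0.0567
grasp_force: 0.0
```

Run:
```python
from fit import *
C=cam('wrist'); im=viewer.read_camera('wrist'); np.savez('w3.npz',im=im,C=np.array(C,dtype=object)); cv2.imwrite('pics/w3.png',im[:,:,::-1])
o=env.get_obs();print(o['time_s'],o['tool_pos'],o['tool_rot'])
try: fit(['w3'],(.495,.144,0,.124),(.14,.03,.036),False,True); fit(['w3','w2'],(.495,.144,0,.124),(.14,.03,.036))
except Exception as e: print(e)
```

```text
4.35 [0.49525271 0.14499044 0.22382873] [-1.79999903e+02 -6.50336375e-02 -7.85980681e-02]
w3 area 6156
[ 0.4933  0.1443 -0.0083  0.124 ] yaw deg -0.47 cost 0.063
w3 area 6156
w2 area 3040
[ 0.4927  0.1443 -0.0059  0.1163] yaw deg -0.34 cost 0.05
```

View pics/w3.png

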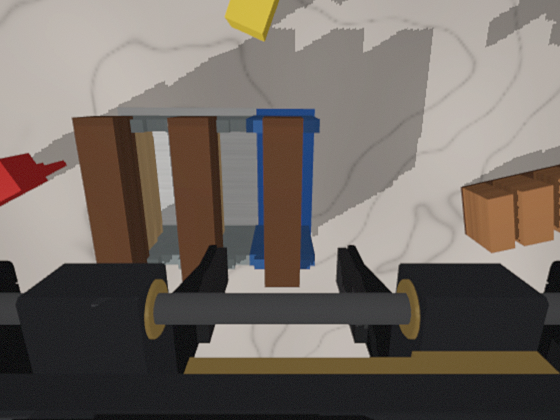

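The wrist picture shows the blue-bay rail running (282,120)–(282,285), centred between the fingertips at (218,255) and (347,255). Descending and gripping.

>>> apply_moves(
  moves=[
    [0, 0, 0.2, 0, 0, 0, 0.65],
    [0, 0, 0.4, 0, 0, 0, 0.65],
    [0, 0, 0.55, 0, 0, 0, 0.65],
    [0, 0, 0.62, 0, 0, 0, 0.65],
    [0, 0, 0.68, 0, 0, 0, 0.65],
    [0, 0, 0.68, 0, 0, 0, 0.65],
    [0, 0, 0.68, 0, 0, 0, 0.2],
    [0, 0, 0.68, 0, 0, 0, 0.2],
    [0, 0, 0.68, 0, 0, 0, 0.2],
    [0, 0, 0.68, 0, 0, 0, 0.2],
    [0, 0, 0.68, 0, 0, 0, 0.2],
  ],
  grip_force=30,
)

```text
time_s: 5.45
tool_pos: [0.4946, 0.145, 0.0872]
tool_rot: [179.8, -0.0, 0.1]
force: [-2.8, -4.6, 4.4]
grip_width: 0.0298
grasp_force: 30.0
```

>>> apply_moves(
  moves=[
    [0, 0, -0.02, 0, 0, 0, 0.2],
    [0, 0, -0.06, 0, 0, 0, 0.2],
    [0, 0, -0.12, 0, 0, 0, 0.2],
    [0, 0, -0.22, 0, 0, 0, 0.2],
    [0, 0, -0.34, 0, 0, 0, 0.2],
    [0, 0, -0.46, 0, 0, 0, 0.2],
    [0, 0, -0.54, 0, 0, 0, 0.2],
    [0, 0, -0.55, 0, 0, 0, 0.2],
    [0, 0, -0.55, 0, 0, 0, 0.2],
    [0, 0, -0.55, 0, 0, 0, 0.2],
  ],
  grip_force=40,
)

```text
time_s: 6.45
tool_pos: [0.4933, 0.1475, 0.1957]
tool_rot: [-180.0, 0.1, 0.2]
force: [-0.8, -0.1, -2.8]
grip_width: 0.0299
grasp_force: 39.9
```

Run:
```python
from fit import *
o=env.get_obs();print(o['time_s'],o['tool_pos'],o['tool_rot'],o['force'],o['grip_width'])
im=viewer.read_camera('side'); 
import numpy as np
cv2.imwrite('pics/s3.png',cv2.resize(im[100:260,190:350],None,fx=3.5,fy=3.5,interpolation=3)[:,:,::-1])
# rack slot mouths, offsets along rack y
w=[9,15,21,27]; ys=[63,21,-21,-63]
C=np.array([.4742,-.1583]); th=np.radians(13.6)
for i,y in enumerate(ys): print(i+1, C+y/1e3*np.array([-np.sin(th),np.cos(th)]))
```

```text
6.45 [0.49331189 0.14747067 0.19570675] [-1.79995232e+02  8.23240774e-02  1.99258930e-01] [-0.76613346 -0.13882062 -2.78467898] 0.02989192741889477
1 [ 0.45938605 -0.09706646]
2 [ 0.46926202 -0.13788882]
3 [ 0.47913798 -0.17871118]
4 [ 0.48901395 -0.21953354]
```

View pics/s3.png

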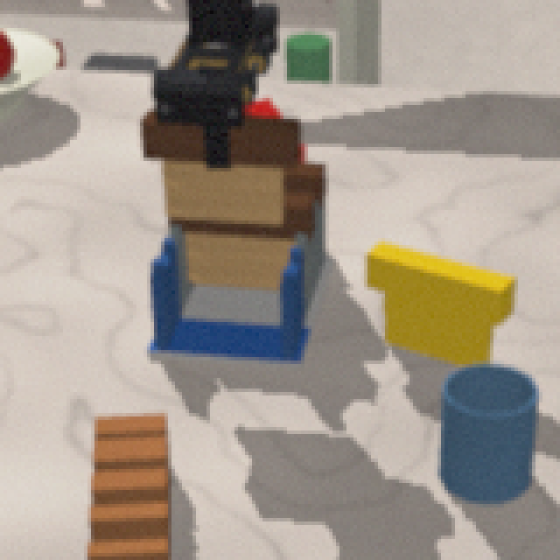

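The side crop shows the board held level above the blue bay, with the other two boards undisturbed. Moving beside the rack for a sharper measurement.

>>> apply_moves(
  moves=[
    [-0.02, 0.06, 0, 0, 0, 0, 0.2],
    [-0.06, 0.18, 0, 0, 0, 0, 0.2],
    [-0.12, 0.36, 0, 0, 0, -0.05, 0.2],
    [-0.18, 0.54, 0, 0, 0, -0.1, 0.2],
    [-0.24, 0.72, 0, 0, 0, -0.158, 0.2],
    [-0.275, 0.8, 0, 0, 0, -0.158, 0.2],
    [-0.275, 0.825, 0, 0, 0, -0.158, 0.2],
    [-0.275, 0.825, 0, 0, 0, -0.158, 0.2],
    [-0.275, 0.825, 0, 0, 0, -0.158, 0.2],
    [-0.275, 0.825, 0, 0, 0, -0.158, 0.2],
  ],
)

```text
time_s: 7.5
tool_pos: [0.4398, -0.0164, 0.1964]
tool_rot: [-180.0, 0.0, 13.9]
force: [0.2, -0.4, -2.9]
grip_width: 0.0298
grasp_force: 39.9
```

Run:
```python
from fit import *
for i in range(6):
    o=env.get_obs();print(o['time_s'],np.round(o['tool_pos'],4),np.round(o['tool_rot'],2),np.round(o['force'],1))
    C=cam('wrist'); im=viewer.read_camera('wrist'); print(np.round(C[3],4))
np.savez('w4.npz',im=im,C=np.array(C,dtype=object)); cv2.imwrite('pics/w4.png',im[:,:,::-1])
print(proj(C,(.474,-.158,.055)))
fit(['w4'],(.4742,-.1583,.237,.055),(.06,.184,.055),True,True)
fit(['w4','w1','w2'],(.4742,-.1583,.237,.055),(.06,.184,.055),True)
```

```text
7.5 [ 0.4398 -0.0164  0.1964] [-179.97    0.     13.89] [ 0.2 -0.4 -2.9]
[0.5178 0.0029 0.3583]
7.55 [ 0.4398 -0.0166  0.1964] [-1.7997e+02  1.0000e-02  1.3880e+01] [ 0.6 -0.3 -2.4]
[0.5177 0.0027 0.3583]
7.6 [ 0.4397 -0.0169  0.1964] [-1.7998e+02  1.0000e-02  1.3860e+01] [-0.   0.1 -2.3]
[0.5177 0.0025 0.3583]
7.65 [ 0.4397 -0.0171  0.1965] [-1.7999e+02  1.0000e-02  1.3840e+01] [ 1.  -0.1 -2.5]
[0.5176 0.0023 0.3583]
7.7 [ 0.4396 -0.0173  0.1965] [-1.7999e+02  1.0000e-02  1.3820e+01] [ 0.1 -0.5 -2.3]
[0.5176 0.002  0.3584]
7.75 [ 0.4396 -0.0175  0.1965] [-1.7999e+02  1.0000e-02  1.3790e+01] [-0.1  0.3 -2.3]
[0.5176 0.0018 0.3584]
(np.float64(440.7218067498767), np.float64(193.78758619034477))
w4 area 14008
[ 0.4734 -0.1562  0.2282  0.055 ] yaw deg 13.07 cost 0.073
w4 area 14008
w1 area 5216
w2 area 4812
[ 0.4737 -0.1583  0.2351  0.0509] yaw deg 13.47 cost 0.059
```

View pics/w4.png

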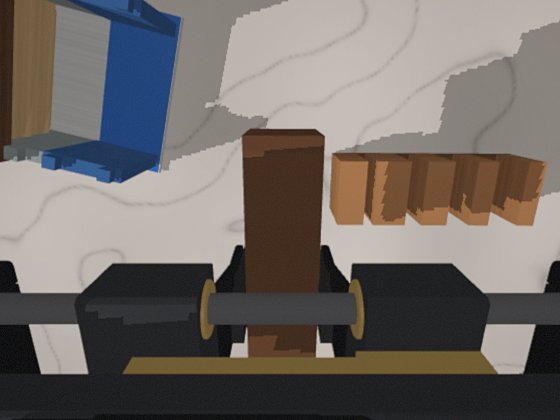

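The wrist view shows the rack's top at (333–545, 153–225) and the held rail at (283,240). No pictures to spare, so I'll check the slot edges numerically.

Run:
```python
from fit import *
th=np.radians(13.5); e=np.array([np.cos(th),np.sin(th)]); n=np.array([-np.sin(th),np.cos(th)]); c=np.array([.4740,-.158])
ys=np.arange(.1,-.1001,-.001)
for v in ['w4','w1','w2']:
    d=np.load(v+'.npz',allow_pickle=True); C=d['C']; im=d['im'].astype(np.float32)
    for comp in ([0] if v!='w4' else [0]):
        P=[]
        for x in np.linspace(-.018,.018,13):
            uv=np.array([proj(C,[*(c+x*e+y*n),.055]) for y in ys],np.float32)
            P.append(cv2.remap(im[...,comp],uv[:,:1],uv[:,1:],cv2.INTER_LINEAR)[:,0])
        p=np.median(P,0); g=np.gradient(p)
        print(v,[(round(1e3*ys[i]),int(g[i])) for i in range(1,200) if abs(g[i])>6 and abs(g[i])>=abs(g[i-1]) and abs(g[i])>abs(g[i+1])])
    # x extents
    xs=np.arange(-.05,.0501,.001)
    for lab,y0 in [('bar2',.042),('bar3',0.),('bar4',-.0385)]:
        uv=np.array([[proj(C,[*(c+x*e+(y0+k)*n),.055]) for x in xs] for k in(-.006,-.003,0,.003,.006)],np.float32)
        p=np.median(cv2.remap(im[...,0]/im[...,2].clip(1),uv[...,0],uv[...,1],cv2.INTER_LINEAR),0); g=np.gradient(p)
        print('  ',lab,[(round(1e3*xs[i]),round(float(g[i]),2)) for i in range(1,100) if abs(g[i])>.15 and abs(g[i])>=abs(g[i-1]) and abs(g[i])>abs(g[i+1])])
o=env.get_obs();print(o['tool_pos'],o['tool_rot'])
```

```text
w4 [(69, -34), (62, 29), (53, -15), (30, -14), (15, 9), (-9, -14), (-20, 17), (-22, -15), (-30, 8), (-48, -12), (-75, 8), (-86, 18), (-91, -10), (-95, 15)]
   bar2 [(-30, 0.45), (37, -0.57)]
   bar3 [(-30, 0.53), (36, -0.49)]
   bar4 [(-30, 0.52), (36, -0.51)]
w1 [(93, -8), (68, -24), (60, 27), (30, -24), (16, 24), (-9, -24), (-27, 21), (-48, -24), (-69, 19), (-91, -7)]
   bar2 [(-29, 0.5), (29, -0.49)]
   bar3 [(-29, 0.53), (29, -0.51)]
   bar4 [(-29, 0.5), (29, -0.48)]
w2 [(69, -18), (63, 17), (30, -19), (21, 15), (-9, -18), (-20, 19), (-48, -19), (-60, 17), (-90, -6)]
   bar2 [(-29, 0.49), (29, -0.49)]
   bar3 [(-30, 0.44), (29, -0.48)]
   bar4 [(-29, 0.48), (29, -0.51)]
[ 0.43954743 -0.01763554  0.19650009] [-1.79997532e+02  5.04858821e-03  1.37773089e+01]
```

>>> apply_moves(
  moves=[
    [0, 0.1, 0, 0, 0, 0.004, 0.2],
    [0, 0.22, 0.02, 0, 0, 0.004, 0.2],
    [0, 0.33, 0.08, 0, 0, 0.004, 0.2],
    [0.003, 0.396, 0.16, 0, 0, 0.004, 0.2],
    [0.003, 0.396, 0.24, 0, 0, 0.004, 0.2],
    [0.003, 0.396, 0.3, 0, 0, 0.004, 0.2],
    [0.003, 0.396, 0.3, 0, 0, 0.004, 0.2],
    [0.003, 0.396, 0.3, 0, 0, 0.004, 0.2],
    [0.003, 0.396, 0.3, 0, 0, 0.004, 0.2],
    [0.003, 0.396, 0.3, 0, 0, 0.004, 0.2],
  ],
)

```text
time_s: 8.8
tool_pos: [0.4595, -0.0948, 0.1375]
tool_rot: [179.9, -0.1, 13.4]
force: [-0.7, -0.0, -2.5]
grip_width: 0.0299
grasp_force: 39.9
```

```bash
cat > st.py <<'E'
from h import *
import sys
o=env.get_obs(); t=o['tool_pos']; yw=np.radians(o['tool_rot'][2]); 
c=np.array([.4737,-.1566]); th=np.radians(13.4)
d=t[:2]-c; print(np.round(o['time_s'],2),'tool',np.round(t,4),np.round(o['tool_rot'],2),'F',np.round(o['force'],1),'grip',np.round(o['grip_width'],4))
e=np.array([np.cos(th),np.sin(th)]); n=np.array([-np.sin(th),np.cos(th)])
print('rack-frame x,y mm',np.round([d@e*1e3,d@n*1e3],2),'bottom above rack mm',round((t[2]-.0642-.055)*1e3,1))
E
python3 st.py
```

```text
8.8 tool [ 0.4595 -0.0948  0.1375] [ 1.7993e+02 -8.0000e-02  1.3420e+01] F [-0.7 -0.  -2.5] grip 0.0299
rack-frame x,y mm [ 0.53 63.4 ] bottom above rack mm 18.3
```

>>> apply_moves(
  moves=[
    [0, 0, 0.03, 0, 0, 0, 0.2],
    [0, 0, 0.05, 0, 0, 0, 0.2],
    [0, 0, 0.065, 0, 0, 0, 0.2],
    [0, 0, 0.075, 0, 0, 0, 0.2],
    [0, 0, 0.082, 0, 0, 0, 0.2],
    [0, 0, 0.088, 0, 0, 0, 0.2],
    [0, 0, 0.093, 0, 0, 0, 0.2],
    [0, 0, 0.098, 0, 0, 0, 0.2],
    [0, 0, 0.1, 0, 0, 0, 0.2],
    [0, 0, 0.1, 0, 0, 0, 0.2],
  ],
)

```text
time_s: 9.8
tool_pos: [0.459, -0.095, 0.1166]
tool_rot: [180.0, -0.0, 13.4]
force: [-0.6, -0.5, -2.3]
grip_width: 0.0295
grasp_force: 39.9
```

```bash
python3 st.py
```

```text
9.8 tool [ 0.459  -0.095   0.1166] [ 1.7997e+02 -1.0000e-02  1.3400e+01] F [-0.6 -0.5 -2.3] grip 0.0295
rack-frame x,y mm [-1.000e-02  6.334e+01] bottom above rack mm -2.6
```

>>> apply_moves(
  moves=[
    [0, 0, 0.005, 0, 0, 0, 0.2],
    [0, 0, 0.01, 0, 0, 0, 0.2],
    [0, 0, 0.01, 0, 0, 0, 0.2],
  ],
)

```text
time_s: 10.1
tool_pos: [0.459, -0.0952, 0.1145]
tool_rot: [180.0, -0.0, 13.4]
force: [0.0, -0.9, -3.2]
grip_width: 0.0298
grasp_force: 39.9
```

>>> apply_moves(
  moves=[
    [0, 0, 0.005, 0, 0, 0, 0.2],
    [0, 0, 0.01, 0, 0, 0, 0.2],
    [0, 0, 0.01, 0, 0, 0, 0.2],
  ],
)

```text
time_s: 10.4
tool_pos: [0.459, -0.0951, 0.1125]
tool_rot: [180.0, -0.0, 13.4]
force: [1.5, -2.8, -2.0]
grip_width: 0.0296
grasp_force: 39.9
```

>>> apply_moves(
  moves=[
    [0, 0, 0.005, 0, 0, 0, 0.2],
    [0, 0, 0.01, 0, 0, 0, 0.2],
    [0, 0, 0.01, 0, 0, 0, 0.2],
  ],
)

```text
time_s: 10.7
tool_pos: [0.459, -0.0951, 0.1105]
tool_rot: [180.0, -0.0, 13.4]
force: [0.9, -4.3, -2.9]
grip_width: 0.0298
grasp_force: 39.9
```

>>> apply_moves(
  moves=[
    [0, 0.002, 0.005, 0, 0, 0, 0.2],
    [0, 0.003, 0.012, 0, 0, 0, 0.2],
    [0, 0.003, 0.02, 0, 0, 0, 0.2],
    [0, 0.003, 0.02, 0, 0, 0, 0.2],
  ],
)

```text
time_s: 11.1
tool_pos: [0.4588, -0.0952, 0.1062]
tool_rot: [-180.0, 0.0, 13.4]
force: [1.2, -1.7, -2.9]
grip_width: 0.03
grasp_force: 39.9
```

>>> apply_moves(
  moves=[
    [0, 0.001, 0.01, 0, 0, 0, 0.2],
    [0, 0.001, 0.02, 0, 0, 0, 0.2],
    [0, 0.001, 0.03, 0, 0, 0, 0.2],
    [0, 0.001, 0.04, 0, 0, 0, 0.2],
    [0, 0.001, 0.04, 0, 0, 0, 0.2],
  ],
)

```text
time_s: 11.6
tool_pos: [0.4588, -0.0954, 0.0981]
tool_rot: [-180.0, 0.0, 13.4]
force: [0.2, -1.9, -3.2]
grip_width: 0.0293
grasp_force: 39.9
```

>>> apply_moves(
  moves=[
    [0, 0, 0.01, 0, 0, 0, 0.2],
    [0, 0, 0.02, 0, 0, 0, 0.2],
    [0, 0, 0.03, 0, 0, 0, 0.2],
    [0, 0, 0.04, 0, 0, 0, 0.2],
    [0, 0, 0.04, 0, 0, 0, 0.2],
  ],
)

```text
time_s: 12.1
tool_pos: [0.4588, -0.0954, 0.0901]
tool_rot: [-180.0, 0.0, 13.4]
force: [-0.0, 0.1, -2.2]
grip_width: 0.0296
grasp_force: 39.9
```

Going freely into slot 1. Last few millimetres in small steps.

>>> apply_moves(
  moves=[
    [0, 0, 0.006, 0, 0, 0, 0.2],
    [0, 0, 0.012, 0, 0, 0, 0.2],
    [0, 0, 0.02, 0, 0, 0, 0.2],
    [0, 0, 0.02, 0, 0, 0, 0.2],
  ],
)

```text
time_s: 12.5
tool_pos: [0.4589, -0.0954, 0.0863]
tool_rot: [-180.0, 0.0, 13.4]
force: [-0.2, 1.0, -2.7]
grip_width: 0.0296
grasp_force: 39.9
```

>>> apply_moves(
  moves=[
    [0, 0, 0.004, 0, 0, 0, 0.2],
    [0, 0, 0.008, 0, 0, 0, 0.2],
    [0, 0, 0.008, 0, 0, 0, 0.2],
  ],
)

```text
time_s: 12.8
tool_pos: [0.459, -0.0955, 0.0848]
tool_rot: [-180.0, 0.0, 13.4]
force: [0.8, -0.9, -1.6]
grip_width: 0.0295
grasp_force: 39.9
```

>>> apply_moves(
  moves=[
    [0, 0, 0.003, 0, 0, 0, 0.2],
    [0, 0, 0.005, 0, 0, 0, 0.2],
    [0, 0, 0.005, 0, 0, 0, 0.2],
  ],
)

```text
time_s: 13.1
tool_pos: [0.4591, -0.0955, 0.0842]
tool_rot: [180.0, 0.0, 13.4]
force: [-0.4, -0.2, 1.2]
grip_width: 0.0294
grasp_force: 39.9
```

>>> apply_moves(
  moves=[
    [0, 0, 0.003, 0, 0, 0, 0.2],
    [0, 0, 0.005, 0, 0, 0, 0.2],
    [0, 0, 0.005, 0, 0, 0, 0.2],
  ],
)

```text
time_s: 13.4
tool_pos: [0.4592, -0.0955, 0.0842]
tool_rot: [180.0, 0.0, 13.4]
force: [-3.8, 0.1, 8.5]
grip_width: 0.0295
grasp_force: 39.9
```

Shoulders are seated at TCP z 0.084, as predicted, with a light upward force. Relieving, opening, rising.

>>> apply_moves(
  moves=[
    [0, 0, -0.006, 0, 0, 0, 0.2],
    [0, 0, -0.006, 0, 0, 0, 0.4],
    [0, 0, -0.006, 0, 0, 0, 0.65],
    [0, 0, -0.006, 0, 0, 0, 0.65],
    [0, 0, -0.006, 0, 0, 0, 0.65],
    [0, 0, -0.1, 0, 0, 0, 0.65],
    [0, 0, -0.3, 0, 0, 0, 0.65],
    [0, 0, -0.5, 0, 0, 0, 0.65],
    [-0.2, 0, -0.75, 0, 0, 0, 0.65],
    [-0.3, 0, -0.9, 0, 0, 0, 0.65],
    [-0.3, 0, -0.9, 0, 0, 0, 0.65],
    [-0.3, 0, -0.9, 0, 0, 0, 0.65],
  ],
)

```text
time_s: 14.6
tool_pos: [0.401, -0.1098, 0.2641]
tool_rot: [179.9, -0.1, 13.3]
force: [-1.0, 0.4, -0.4]
grip_width: 0.0566
grasp_force: 0.0
```

Run:
```python
from fit import *
o=env.get_obs();print(o['time_s'],o['tool_pos'],o['grip_width'])
C=cam('wrist'); im=viewer.read_camera('wrist'); np.savez('w5.npz',im=im,C=np.array(C,dtype=object))
s=viewer.read_camera('side'); a=cv2.resize(s[120:290,170:350],None,fx=2.2,fy=2.2,interpolation=3)
b=cv2.resize(im[:290],(400,207)); z=np.zeros((600,800,3),np.uint8); z[:a.shape[0],:a.shape[1]]=a; z[:207,400:]=b
cv2.imwrite('pics/f.png',z[:400,:,::-1])
fit(['w5'],(.459,-.0955,.234,.121),(.14,.03,.036),False,True)
```

```text
14.6 [ 0.40103296 -0.10984618  0.26408992] 0.05661299930859956
w5 area 13174
[ 0.4575 -0.0959  0.2271  0.121 ] yaw deg 13.01 cost 0.602
```

View pics/f.png

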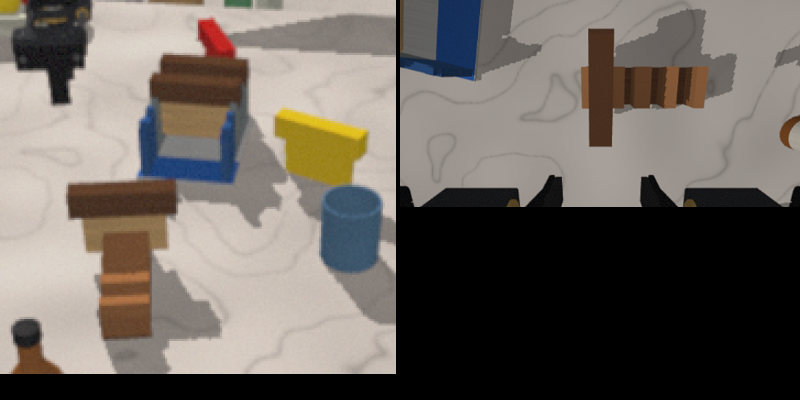

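The board hangs upright and centred in slot 1 (rail at (122,198) in the left crop and (600,88) in the right). The other two boards, the mug and the bottle are undisturbed, and the gripper is clear.

```bash
python3 -c "
from cell import env
print(env.sign_off())"
```

```text
the job is handed in; nothing more can be done
None
```

The board from the blue bay hangs in slot 1, the narrowest (9 mm), resting on its shoulders, upright and released; the other boards, the oil bottle and the mug look undisturbed, and the job is handed in at about 15 s (no verdict came back).

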